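Put the prep things on their wooden rests

ROBOT

A 6-joint arm with a two-finger parallel gripper is mounted at the origin on a cart in front of the work surface, level with it; the furniture and walls round the work are solid. World frame = base frame: x ahead of the robot, y to its left, z up, the work surface at z = 0. Lengths are in m, angles in rad, forces in N, time in s.
With the tool pointing down it reaches from about 0.425 to 0.95 m from the base axis. Payload 14.7 kg.
Tool frame: the origin (TCP) lies midway between the tips of the shut fingers; the grasp point (between the pads) lies r.pinch_z behind it (r.pinch_z is the distance from the TCP to the grasp point, in m); z points along the fingers, y is the line along which they close (so a half turn about z gives the same grasp; the last joint's range is limited). The gripper opens to 85 mm and grips with 20 to 120 N. Pads are 22 mm wide; open, the fingers measure 114 mm over their backs; the gripper's body (76 mm by 85 mm) begins 54 mm behind the grasp point. The pads swing forward as they close: fully open they stand 13 mm farther back than shut.
Start: joints at [1.142, 0.48, 1.596, -0, 1.065, -0.047], TCP at [0.242, 0.603, 0.231] pointing down, gripper open.
Joint ranges: [-2.75, 2.75], [-0.82, 2.05], [0.23, 2.67], [-1.56, 4.7], [0.09, 2.69], [-2.92, 2.92]. Speed limits (rad/s): [1.89, 1.89, 2.39, 3.01, 3.01, 3.01].

INTERFACE

Orientations are given as a unit quaternion [x, y, z, w].
In Python, from cell import r gives the robot as it stands.
- The arm moves only by the tool play_rows, never from a script. Its argument "increments" is a list of rows, each a list of 6 numbers: the shift along the tool's x, y, z in mm, then the turn, a rotation vector about the tool's x, y, z in degrees. A call has 1 to 20 rows; each row shifts and turns the commanded pose from where the row before left it, along the tool's axes as they then stand; what a row does not reach is not made up. A row lasts 1/8 s, in which the tool goes at most 62.5 mm and 10.7 degrees, less where a joint would pass 70% of its speed; a pose out of reach is approached as far as the arm can. A call is refused whole if a number of a shift passes 62.5 or a number of a turn 10.7, either way. A call with a gripper value outside its range is refused whole. "hand" is the opening, from 0 (shut) to 1 (fully open), set as the call begins (left out, the last holds). The fingers move at their own pace and stop on an object; "newtons" is the grip in N (left out, the last holds). Time passes only in rows, so rows that do not move let the fingers close. It gives the time, the measured TCP pose, the force, the opening and the grip force at its end, in the units of the state.
- r.get_obs(): the state, without advancing time (a new reading comes with each control period).
- r.camera(name): name is "scene" or "top" or "wrist"; returns (picture, depth): 384x512x3 uint8, blue, green, red; 384x512 float32, m along the optical axis (not along the pixel's ray), 0 where there is no reading.
- r.camera_model(name): a dict with "mtx" (3x3 intrinsics, pixels), "rvec" (rotation vector, rad) and "tvec" (3), from world to camera coordinates, as OpenCV has them; the wrist camera has in their place "hand_eye" (4x4, takes a point from camera to tool coordinates, whose origin is the TCP and whose axes are the flange's). Camera axes: x right, y down, z forward; pixel columns grow to the right and rows downward; lengths in m; the calibration is good to about 2 mm. A picture is of the moment at which its call begins: read the wrist's pose just before it. camera_model takes no time and is no camera call.
- r.finish_job(): hands the job in; it is judged then, once.
The state is a dict: "t": time; "joint_positions": joint angles; "qd": joint speeds; "joint_efforts": joint torques, N m; "position": TCP position; "tcp_rot": TCP orientation; "contact_force": force on the tool from outside, world axes, zero at the start; "torque": the same for the moment, N m; "opening": finger opening in m; "grip_force": force on a finger pad.
Only numpy, scipy, OpenCV 4.12 (cv2) and the standard library are available. Lean on these libraries where they do the work, as an engineer would, in place of code of your own. Each camera call takes 0.05 s, during which the arm holds its last target. There are 200 camera calls.

TASK

Four wooden rests stand on the worktop, each with a recess shaped for one thing: put the slim spice jar in the small round rest, the wide lidded jar in the large round one, the flat tin in the oblong one and the peeler in the long narrow one. Each must end flat on the floor of its recess, wholly inside the rim, right way up (either end of the tin or peeler may point either way), let go and still. Never tip the jars over, and leave the mug and the bowl where they are.

Things in the scene. Friction and masses are not known exactly. Their poses are not given: they have to be found in the camera images.
- spice_jar: Slim clear glass spice jar with dark round cap, standing upright: 41 mm diameter, 105 mm tall, about 0.11 kg. Origin: centre of the underside; z up its axis.
- wide_jar: Wide clear glass jar with a black screw lid, standing upright: body 60 to 63 mm diameter, lid 63 mm, 94 mm tall, about 0.33 kg. Origin: centre of the underside; z up its axis. (A like jar fixed at the back far right, beside the tall bottle, is out of reach and not part of the job.)
- flat_tin: Flat oblong food tin with rounded corners lying flat: 63 mm along its x, 105 mm along its y, 26 mm high, about 0.15 kg; grip it across x. Origin: centre of the underside; z up.
- peeler: Kitchen peeler with black handle lying flat: 170 mm along its x, 25 mm along its y, 17 mm high, about 0.08 kg; grip it across y at its middle. Origin: centre of the underside (also its middle in length); z up.
- small_round_rest: Small round rest for the spice jar, 69 mm outside diameter, recess 57 mm diameter. Fixed to the worktop; plain mid-brown wood with a recess lined with grey felt, 10 mm high to the top of the rim; the recess floor is 5 mm above the worktop, the rim 6 mm thick. Origin: centre of the underside; z up.
- large_round_rest: Large round rest for the wide jar, 92 mm outside diameter, recess 80 mm diameter. Fixed to the worktop; plain mid-brown wood with a recess lined with grey felt, 10 mm high to the top of the rim; the recess floor is 5 mm above the worktop, the rim 6 mm thick. Origin: centre of the underside; z up.
- oblong_rest: Oblong rest for the flat tin, outside 93 mm along its x and 134 mm along its y, recess 81 x 122 mm. Fixed to the worktop; plain mid-brown wood with a recess lined with grey felt, 10 mm high to the top of the rim; the recess floor is 5 mm above the worktop, the rim 6 mm thick. Origin: centre of the underside; z up.
- slim_rest: Long narrow rest for the peeler, outside 202 mm along its x and 57 mm along its y, recess 190 x 45 mm. Fixed to the worktop; plain mid-brown wood with a recess lined with grey felt, 10 mm high to the top of the rim; the recess floor is 5 mm above the worktop, the rim 6 mm thick. Origin: centre of the underside; z up.
- mug: Bystander: loose two-tone mug with a handle, 86 x 120 mm over the handle, 88 mm tall, at the left end of the work. Origin: centre of the underside.
- bowl: Bystander: loose small green bowl, 115 mm diameter, 52 mm tall, at the right end of the work. Origin: centre of the underside. (Fixed behind the work, from about 0.68 m ahead of the robot, stand a bread box at the left, dark bowls and, right of the middle, a knife block with handles leaning forward, up to 0.3 m tall: swing the arm drawn in, not at full reach.)
There are look-alikes about, which are no part of the job. Leave any blue or green look-alike of the spice_jar alone.

How it is judged:
At the end, for the whole second after the job is handed in: Each thing is at rest, tilted under 0.08 rad, on the recess floor of its own rest (underside 2 to 7.5 mm above the rest's), centred within 12 mm (jars) or 15 mm (tin, peeler); the tin's length within 0.25 rad and the peeler's within 0.2 rad of the rest's, either way round (horizontal distance between spice_jar and small_round_rest below 0.012 m and z of spice_jar in the frame of small_round_rest between 0.002 and 0.0075 m and angle between each of spice_jar, wide_jar, flat_tin, peeler's own z axis and vertical below 0.08 rad and linear speed of each of spice_jar, wide_jar, flat_tin, peeler below 0.02 m/s and horizontal distance between wide_jar and large_round_rest below 0.012 m and z of wide_jar in the frame of large_round_rest between 0.002 and 0.0075 m and horizontal distance between flat_tin and oblong_rest below 0.015 m and z of flat_tin in the frame of oblong_rest between 0.002 and 0.0075 m and angle between the y axis of flat_tin and the y axis of oblong_rest, either way round below 0.25 rad and horizontal distance between peeler and slim_rest below 0.015 m and z of peeler in the frame of slim_rest between 0.002 and 0.0075 m and angle between the x axis of peeler and the x axis of slim_rest, either way round below 0.2 rad); the robot touches nothing.
It fails at once if the mug or the bowl is shifted by more than 30 mm (distance of any of mug, bowl from where it was at the start of the episode above 0.03 m).
It fails at once if a jar is tipped by more than 0.6 rad (angle between any of spice_jar, wide_jar's own z axis and vertical above 0.6 rad).
It also fails if it takes over 131 s, if anything falls off the work surface, if the arm or the gripper's body presses on something with over 40 N, if the wrist force passes 120 N, or if a joint passes its speed limit or range.

## Working session

There is one attempt and no reset: what is moved stays moved. The work goes in short steps, Python scripts to look and compute and a tool call to move; the robot and the scene stay as the last step left them, time stands still between calls to the robot, and variables do not carry over. Pictures are saved under pics/ and viewed, at most 14 in all, crops included, and the job is handed in when it is done.

Besides the shell and the picture viewer there is one more tool, called by a JSON object that holds its "api" and its "payload". play_rows: Moves the arm, as the interface text tells. Its arguments: {"type":"object","properties":{"increments":{"type":"array","items":{"type":"array","items":{"type":"number"}}},"hand":{"type":"number"},"newtons":{"type":"number"}},"required":["increments"]}

```bash
ls; mkdir -p pics
cat > h.py <<'E'
import numpy as np,cv2
from cell import r
from scipy.spatial.transform import Rotation as R
def grab(n):
    o=r.get_obs();im,d=r.camera(n);np.savez('pics/%s.npz'%n,im=im,d=d,p=o['position'],q=o['tcp_rot']);return im,d,o
def cloud(n,d,p=None,q=None):
    m=r.camera_model(n);K=np.array(m['mtx']);v,u=np.mgrid[:d.shape[0],:d.shape[1]]
    P=np.stack([(u-K[0,2])/K[0,0]*d,(v-K[1,2])/K[1,1]*d,d],-1)
    if 'rvec' in m:
        Rm=cv2.Rodrigues(np.array(m['rvec'],float))[0];return (P-np.array(m['tvec']).ravel())@Rm
    H=np.array(m['hand_eye']);P=P@H[:3,:3].T+H[:3,3];return P@R.from_quat(q).as_matrix().T+p
E
python3 - <<'E'
from h import *
for n in('top','scene'):
    im,d,o=grab(n);cv2.imwrite(f'pics/{n}0.png',cv2.resize(im,(800,600),interpolation=cv2.INTER_CUBIC))
    print(n,{k:np.round(v,3).tolist() for k,v in r.camera_model(n).items()})
print(r.pinch_z,o, r.camera_model('wrist'))
E
```

```text
pics
top {'mtx': [[376.031, 0.0, 250.829], [0.0, 376.031, 190.936], [0.0, 0.0, 1.0]], 'rvec': [2.152, -2.165, 0.164], 'tvec': [-0.006, 0.462, 1.372]}
scene {'mtx': [[376.32, 0.0, 252.814], [0.0, 376.32, 191.215], [0.0, 0.0, 1.0]], 'rvec': [1.868, -0.897, 0.579], 'tvec': [-0.307, 0.199, 0.882]}
0.0187 {'t': 0.05, 'joint_positions': array([ 1.14239717e+00,  4.80789770e-01,  1.59684290e+00, -2.25547259e-05,
        1.06510349e+00, -4.65927391e-02]), 'qd': array([-0.00043222, -0.00067801, -0.00244444, -0.00144947, -0.00132758,
       -0.00027108]), 'joint_efforts': array([ 9.05501038e-04, -9.53119254e+01, -4.31495547e+01,  7.93169443e-05,
        5.19857553e-03, -2.89310753e-05]), 'position': array([0.24200793, 0.60284466, 0.23071123]), 'tcp_rot': array([ 1.89740371e-01,  9.81834133e-01, -5.58027511e-04, -1.24930950e-04]), 'contact_force': array([-1.15430011,  0.81749429, -0.47994463]), 'torque': array([ 0.00592727, -0.00559225, -0.08899404]), 'grip_force': 0.0, 'opening': 0.08523211482316816} {'mtx': array([[287.19016608,   0.        , 257.75013749],
       [  0.        , 287.19016608, 194.6235306 ],
       [  0.        ,   0.        ,   1.        ]]), 'hand_eye': array([[-5.36976690e-04, -9.52997497e-01, -3.02977693e-01,
         7.68926825e-02],
       [ 9.99999451e-01, -7.84227666e-04,  6.94409560e-04,
         2.21967388e-04],
       [-8.99374062e-04, -3.02977154e-01,  9.52997395e-01,
        -1.42185221e-01],
       [ 0.00000000e+00,  0.00000000e+00,  0.00000000e+00,
         1.00000000e+00]])}
```

View pics/top0.png

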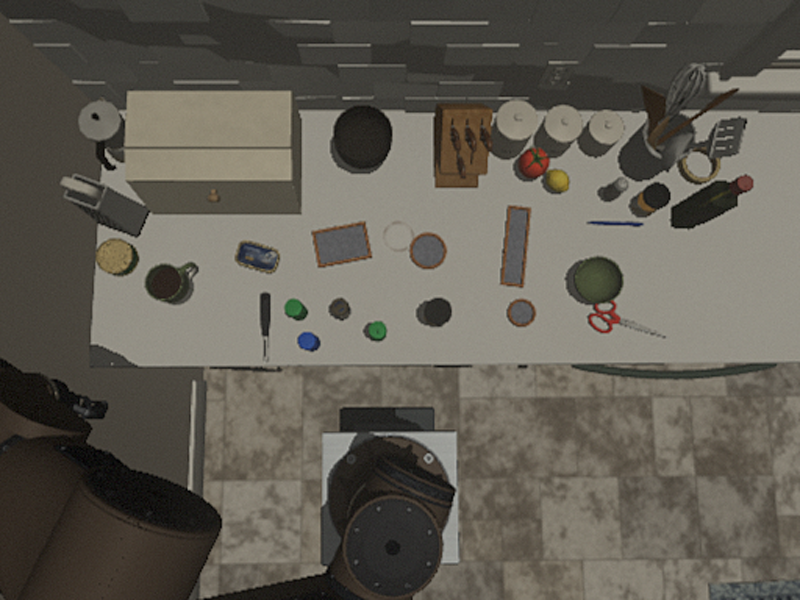

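View pics/scene0.png

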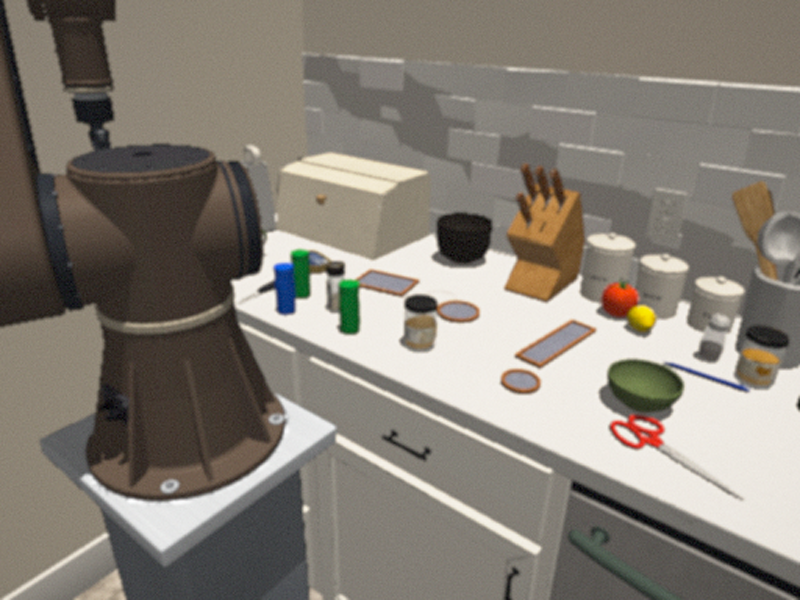

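In the top view (800x600):
- **Spice jar:** candidates are the dark cap (340,309), the greens (295,309) and (377,330), the blue (308,341) and the far-right shaker (617,187). I choose the dark cap at (340,309).
- **Wide jar:** candidates are the black lid (437,312) and the fixed copy (656,197). I choose (437,312).
- **Other things:** tin (258,256), peeler (265,325).
- **Rests:** oblong (341,244), large round (428,250), slim (515,246), small round (521,313).

Next I measure positions and take a close crop.

```bash
cat > m.py <<'E'
from h import *
z=np.load('pics/top.npz');im,d=z['im'],z['d'];P=cloud('top',d);s=.64
def at(u,v,r0=2):
    u,v=int(u*s),int(v*s);return np.round(np.median(P[v-r0:v+r0+1,u-r0:u+r0+1].reshape(-1,3),0),3)
for n,u,v in [('spice',340,309),('g1',295,309),('g2',377,330),('blue',308,341),('wide',437,312),('tin',258,256),('peel',265,315),('obl',341,244),('lrg',428,250),('slim',515,246),('small',521,313),('mug',166,283),('bowl',597,280),('ring',386,236),('table',470,330)]: print(n,at(u,v))
def blob(n,u,v,zlo,zhi,rad):
    c=at(u,v)
    mk=(P[...,2]>zlo)&(P[...,2]<zhi)&(np.hypot(P[...,0]-c[0],P[...,1]-c[1])<rad)
    q=P[mk][:,:2].astype(np.float32);b=cv2.minAreaRect(q*1000);print(n,mk.sum(),'mean',q.mean(0).round(4),'rect',np.round(b[0],1),np.round(b[1],1),round(b[2],1))
blob('spice',340,309,.08,.12,.035);blob('wide',437,312,.08,.11,.05);blob('tin',258,256,.012,.04,.08)
blob('peel',265,315,.006,.04,.11)
# rests by colour: brown rim + felt: saturation/darkness vs white table
g=cv2.cvtColor(im,cv2.COLOR_BGR2GRAY)
K=np.array(r.camera_model('top')['mtx'])
m=r.camera_model('top');Rm=cv2.Rodrigues(np.array(m['rvec']))[0];C=-Rm.T@np.array(m['tvec']).ravel()
def ray(pts,h):
    p=np.c_[(pts[:,0]-K[0,2])/K[0,0],(pts[:,1]-K[1,2])/K[1,1],np.ones(len(pts))]@Rm
    return (C+p*((h-C[2])/p[:,2])[:,None])[:,:2]
hsv=cv2.cvtColor(im,cv2.COLOR_BGR2HSV)
for n,u,v,rad,h in [('obl',341,244,40,.01),('lrg',428,250,24,.01),('slim',515,246,50,.01),('small',521,313,20,.01),('tin',258,256,30,.026),('peel',265,325,46,.01)]:
    x0,y0,w=int((u-rad)*s),int((v-rad)*s),int(2*rad*s)
    sub=g[y0:y0+w,x0:x0+w];bg=np.percentile(sub,92)
    k=cv2.connectedComponentsWithStats((sub<bg*.83).astype(np.uint8))
    i=1+np.argmax(k[2][1:,4]);vv,uu=np.nonzero(k[1]==i)
    q=ray(np.c_[uu+x0,vv+y0].astype(float),h).astype(np.float32)
    b=cv2.minAreaRect(q*1000);print(n,len(q),'mean',q.mean(0).round(4),'rect',np.round(b[0],1),np.round(b[1],1),round(b[2],1))
cr=im[145:235,130:350];cv2.imwrite('pics/crop1.png',cv2.resize(cr,(800,327),interpolation=cv2.INTER_CUBIC))
E
python3 m.py
```

```text
spice [0.431 0.112 0.106]
g1 [0.431 0.214 0.104]
g2 [0.381 0.028 0.104]
blue [0.357 0.182 0.105]
wide [ 0.424 -0.108  0.093]
tin [0.571 0.315 0.022]
peel [0.427 0.298 0.016]
obl [0.602 0.117 0.004]
lrg [ 0.585 -0.095  0.006]
slim [ 0.597 -0.312  0.005]
small [ 0.429 -0.322  0.005]
mug [0.498 0.522 0.052]
bowl [ 0.508 -0.512  0.01 ]
ring [ 0.622  0.005 -0.001]
table [ 0.388 -0.195  0.   ]
spice 105 mean [0.4354 0.1123] rect [435.7 112.9] [37.6 39.1] 33.5
wide 248 mean [ 0.426  -0.1101] rect [ 425.9 -109.8] [60.6 60.9] 88.8
tin 428 mean [0.5699 0.3192] rect [569.6 319.1] [103.1  63. ] 72.4
peel 264 mean [0.4322 0.294 ] rect [436.5 305.1] [192.  198.6] 36.3
obl 868 mean [0.5988 0.1156] rect [600.5 115.7] [ 98.8 136.1] 10.9
lrg 456 mean [ 0.5834 -0.096 ] rect [582.3 -96.7] [88.4 90.2] 89.4
slim 816 mean [ 0.5942 -0.3121] rect [ 595.  -311.9] [ 61.1 205.7] 82.6
small 279 mean [ 0.4294 -0.3206] rect [ 428.7 -320.2] [68.5 69.1] 88.1
tin 455 mean [0.566 0.317] rect [566.1 316.4] [106.9  66.9] 73.7
peel 195 mean [0.4279 0.2989] rect [415.  299.1] [132.6  22.6] 1.2
```

View pics/crop1.png

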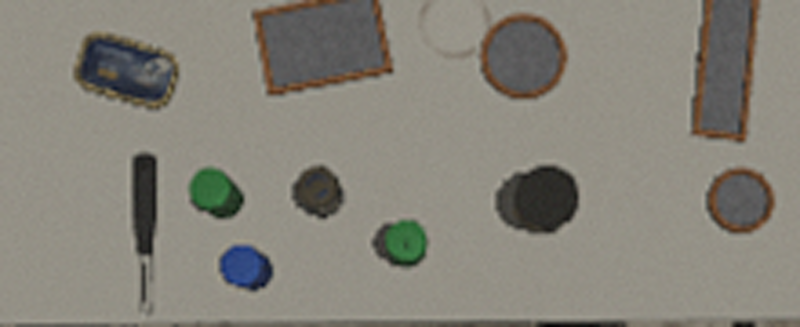

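The crop confirms it: the only dark-capped slim jar is at crop (318,190), between the green ones at (213,190) and (403,243) and the blue at (245,268). The heights agree (0.105, 0.093, 0.024 and 0.016 m), and so do the rest outlines. First I turn the tool so its axes line up with the world (tool x = world y, tool y = world x).

{"api": "play_rows", "payload": {"increments": [[0,0,0,0,0,8.5],[0,0,0,0,0,8.5],[0,0,0,0,0,8.5],[0,0,0,0,0,8.5],[0,0,0,0,0,8.5],[0,0,0,0,0,8.5],[0,0,0,0,0,8.5],[0,0,0,0,0,8.5],[0,0,0,0,0,0],[0,0,0,0,0,0]], "hand": 1, "newtons": 40}}

```text
t: 1.35
position: [0.2422, 0.6031, 0.2311]
tcp_rot: [0.705, 0.709, -0.0, 0.0]
contact_force: [-0.1, -0.1, -0.3]
opening: 0.0855
grip_force: 0.0
```

{"api": "play_rows", "payload": {"increments": [[-20,8,0,0,0,0],[-35,14,0,0,0,0],[-35,14,0,0,0,0],[-35,14,0,0,0,0],[-35,14,0,0,0,0],[-35,14,0,0,0,0],[-35,14,0,0,0,0],[-35,14,0,0,0,0],[-35,14,0,0,0,0],[-35,14,0,0,0,0],[-35,14,0,0,0,0],[-35,14,0,0,0,0],[-35,14,0,0,0,0],[-35,14,0,0,0,0],[-15,6,0,0,0,0],[0,0,0,0,0,0],[0,0,0,0,0,0]]}}

```text
t: 3.48
position: [0.4387, 0.1141, 0.2313]
tcp_rot: [0.706, 0.708, -0.0, -0.0]
contact_force: [0.5, -0.6, 0.4]
opening: 0.0855
grip_force: 0.0
```

Run:
```python
from h import *
im,d,o=grab('wrist');P=cloud('wrist',d,o['position'],o['tcp_rot'])
m=(P[...,2]>.095)&(P[...,2]<.115)&(d>0)
k=cv2.connectedComponentsWithStats(m.astype(np.uint8))
for i in range(1,k[0]):
    if k[2][i,4]>150:
        q=P[k[1]==i][:,:2].astype(np.float32);c,rr=cv2.minEnclosingCircle(q);b=cv2.minAreaRect(q*1000);print(k[2][i],q.mean(0).round(4),np.round(c,4),round(rr,4),b)
cv2.imwrite('pics/w1.png',im)
```

```text
[ 232   48   46   50 1796] [0.4364 0.2171] [0.4364 0.2168] 0.0202 ((436.349853515625, 216.98208618164062), (39.22415542602539, 39.382633209228516), 0.8030886054039001)
[ 150   87   47   46 1684] [0.3627 0.1864] [0.3618 0.1859] 0.0204 ((362.05242919921875, 185.95440673828125), (39.95684051513672, 39.547401428222656), 36.364845275878906)
[ 236  167   40   41 1321] [0.4374 0.1142] [0.4374 0.113 ] 0.0202 ((437.0870361328125, 113.07611083984375), (39.909828186035156, 38.94159698486328), 89.01151275634766)
[ 188  244   38   38 1116] [0.3853 0.0299] [0.3847 0.0274] 0.0209 ((384.55731201171875, 27.653656005859375), (40.71547317504883, 39.43742752075195), 88.97686767578125)
```

View pics/w1.png

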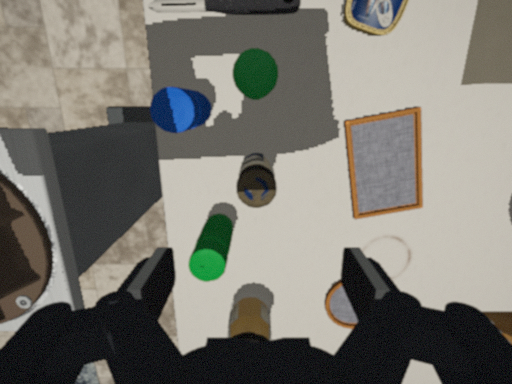

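The wrist view shows the dark-capped jar at (256,187), at world (0.437,0.113). I go down over it and grip.

{"api": "play_rows", "payload": {"increments": [[-1,-1.5,20,0,0,0],[0,0,28,0,0,0],[0,0,28,0,0,0],[0,0,28,0,0,0],[0,0,28,0,0,0],[0,0,20,0,0,0],[0,0,14,0,0,0],[0,0,8,0,0,0],[0,0,0,0,0,0]]}}

```text
t: 4.65
position: [0.4376, 0.1128, 0.0572]
tcp_rot: [0.706, 0.708, -0.0, -0.0]
contact_force: [-0.2, 0.0, 0.4]
opening: 0.0857
grip_force: 0.0
```

{"api": "play_rows", "payload": {"increments": [[0,0,0,0,0,0],[0,0,0,0,0,0],[0,0,0,0,0,0],[0,0,0,0,0,0],[0,0,0,0,0,0],[0,0,0,0,0,0],[0,0,0,0,0,0],[0,0,0,0,0,0]], "hand": 0, "newtons": 40}}

```text
t: 5.65
position: [0.4379, 0.1126, 0.0578]
tcp_rot: [0.706, 0.708, 0.0, 0.0]
contact_force: [-1.0, -0.0, 8.8]
opening: 0.0403
grip_force: 39.1
```

{"api": "play_rows", "payload": {"increments": [[0,0,-10,0,0,0],[0,0,-25,0,0,0],[0,0,-30,0,0,0],[0,0,-30,0,0,0],[0,0,-25,0,0,0],[0,0,-10,0,0,0],[0,0,0,0,0,0]]}}

```text
t: 6.52
position: [0.438, 0.1126, 0.1877]
tcp_rot: [0.706, 0.708, 0.0, 0.0]
contact_force: [-0.6, 0.3, -1.8]
opening: 0.0398
grip_force: 40.6
```

{"api": "play_rows", "payload": {"increments": [[-15,5,0,0,0,0],[-35,10,0,0,0,0],[-35,10,0,0,0,0],[-35,10,0,0,0,0],[-35,10,0,0,0,0],[-35,10,0,0,0,0],[-35,0,0,0,0,0],[-35,-10,0,0,0,0],[-35,-16,0,0,0,0],[-35,-16,0,0,0,0],[-20,-10,0,0,0,0],[0,0,0,0,0,0],[0,0,0,0,0,0]]}}

```text
t: 8.15
position: [0.4411, -0.2374, 0.1866]
tcp_rot: [0.707, 0.708, -0.0, -0.001]
contact_force: [1.4, 0.9, -1.2]
opening: 0.0399
grip_force: 40.6
```

```bash
cat > rest.py <<'E'
from h import *
import sys
# segment rims in wrist picture: brown saturated pixels at table height
def rims(tag):
    im,d,o=grab('wrist');P=cloud('wrist',d,o['position'],o['tcp_rot'])
    hsv=cv2.cvtColor(im,cv2.COLOR_BGR2HSV)
    m=(hsv[...,0]<20)&(hsv[...,1]>110)&(P[...,2]<.02)&(P[...,2]>-.01)&(d>0)
    m=cv2.dilate(m.astype(np.uint8),np.ones((3,3)))
    k=cv2.connectedComponentsWithStats(m)
    for i in range(1,k[0]):
        if k[2][i,4]>120:
            kk=(k[1]==i)&(P[...,2]<.02)&(d>0);q=P[kk][:,:2].astype(np.float32);b=cv2.minAreaRect(q*1000)
            A=np.c_[2*q,np.ones(len(q))];s=np.linalg.lstsq(A,(q**2).sum(1),rcond=None)[0]
            print('px',k[2][i],'rect',np.round(b[0],1),np.round(b[1],1),round(b[2],1),'circ',s[:2].round(4),round(float(np.sqrt(s[2]+s[:2]@s[:2])),4),'z',P[kk][:,2].mean().round(4))
    cv2.imwrite(f'pics/{tag}.png',im);print(o['position'],o['t'])
if __name__=='__main__': rims(sys.argv[1])
E
python3 rest.py w2
```

```text
px [ 356    0   96   88 2233] rect [ 590.2 -102.3] [98.1 81.6] 0.2 circ [ 0.5869 -0.0981] 0.042 z 0.0076
px [ 303  203  170   63 2853] rect [ 602.6 -317.6] [ 62.7 211.1] 82.5 circ [ 0.6026 -0.3094] 0.0691 z 0.0073
[ 0.44112193 -0.23740242  0.18661683] 8.15
```

View pics/w2.png

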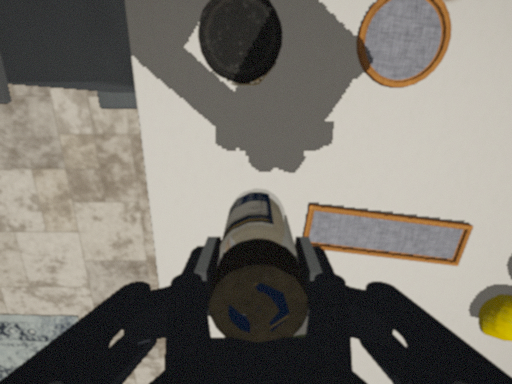

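The jar is held upright at (258,300) and covers the small rest. The slim rest (387,233) and large rest (405,38) are clear. I step aside to see the small rest.

{"api": "play_rows", "payload": {"increments": [[5,20,0,0,0,0],[5,30,0,0,0,0],[5,30,0,0,0,0],[0,0,0,0,0,0],[0,0,0,0,0,0]]}}

```text
t: 8.82
position: [0.5216, -0.2213, 0.1869]
tcp_rot: [0.706, 0.708, -0.0, -0.0]
contact_force: [-0.4, -0.6, -1.6]
opening: 0.0399
grip_force: 40.8
```

```bash
python3 rest.py w3
python3 - <<'E'
from h import *
# consistency: lid edge of wide jar and table plane from wrist, and top residual
z=np.load('pics/wrist.npz');P=cloud('wrist',z['d'],z['p'],z['q']);d=z['d']
m=(d>0)&(P[...,2]>.084)&(P[...,2]<.1)&(abs(P[...,1]+.11)<.06)&(abs(P[...,0]-.43)<.06)
q=P[m][:,:2].astype(np.float32);print('lid',cv2.minEnclosingCircle(q),P[m][:,2].mean())
m=(d>0)&(abs(P[...,2])<.006);A=np.c_[P[m][:,:2],np.ones(m.sum())];print('plane',np.linalg.lstsq(A,P[m][:,2],rcond=None)[0])
E
```

```text
px [ 277    5   91   99 2654] rect [588.1 -96.6] [93.1 92.8] 0.3 circ [ 0.5872 -0.0976] 0.0418 z 0.0076
px [ 452   75   46  106 2530] rect [ 754.3 -170. ] [ 17.3 109.6] 0.3 circ [ 0.7554 -0.1687] 0.0318 z 0.0136
px [ 288  221  116   56 1608] rect [ 630.1 -321.2] [ 63.3 151.1] 82.5 circ [ 0.6371 -0.3134] 0.0485 z 0.0071
px [159 226  49  50 703] rect [ 420.9 -317.6] [75.9 44.2] 52.2 circ [ 0.4334 -0.3218] 0.0309 z 0.0071
px [450 259  33  29 204] rect [ 785.3 -345.6] [52. 29.] 50.5 circ [ 0.7889 -0.3498] 0.0195 z 0.0125
[ 0.52164943 -0.22134401  0.18692299] 8.825
lid ((0.4283394515514374, -0.11207180470228195), 0.031762026250362396) 0.09281796211375082
plane [ 0.00109971  0.00090418 -0.00051408]
```

{"api": "play_rows", "payload": {"increments": [[-20,-18,0,0,0,0],[-30,-26,0,0,0,0],[-30,-26,0,0,0,0],[-21,-19,0,0,0,0],[0,0,0,0,0,0],[0,0,0,0,0,0]]}}

```text
t: 9.62
position: [0.4326, -0.3232, 0.1874]
tcp_rot: [0.707, 0.708, 0.0, 0.0]
contact_force: [-0.7, 0.6, -1.5]
opening: 0.0401
grip_force: 40.9
```

{"api": "play_rows", "payload": {"increments": [[0,0,15,0,0,0],[0,0,25,0,0,0],[0,0,25,0,0,0],[0,0,25,0,0,0],[0,0,15,0,0,0],[0,0,8,0,0,0],[0,0,5,0,0,0],[0,0,0,0,0,0],[0,0,0,0,0,0]]}}

```text
t: 10.75
position: [0.433, -0.3236, 0.0698]
tcp_rot: [0.706, 0.708, 0.0, 0.0]
contact_force: [0.3, -0.0, -1.1]
opening: 0.0397
grip_force: 40.9
```

{"api": "play_rows", "payload": {"increments": [[1,0,2,0,0,0],[0,0,2,0,0,0],[0,0,2,0,0,0],[0,0,0,0,0,0],[0,0,0,0,0,0]]}}

```text
t: 11.38
position: [0.4327, -0.3224, 0.0633]
tcp_rot: [0.706, 0.708, 0.0, 0.0]
contact_force: [-0.1, 0.3, -1.8]
opening: 0.0401
grip_force: 40.9
```

{"api": "play_rows", "payload": {"increments": [[0,0,0,0,0,0],[0,0,0,0,0,0],[0,0,0,0,0,0],[0,0,0,0,0,0],[0,0,0,0,0,0],[0,0,0,0,0,0]], "hand": 1}}

```text
t: 12.12
position: [0.4327, -0.3224, 0.0633]
tcp_rot: [0.706, 0.708, -0.0, -0.0]
contact_force: [-0.2, 0.0, 0.2]
opening: 0.0856
grip_force: 0.0
```

{"api": "play_rows", "payload": {"increments": [[0,0,-10,0,0,0],[0,0,-25,0,0,0],[0,0,-35,0,0,0],[0,0,-35,0,0,0],[0,0,-20,0,0,0],[0,0,0,0,0,0]]}}

```text
t: 12.88
position: [0.4334, -0.323, 0.1903]
tcp_rot: [0.706, 0.708, 0.0, 0.002]
contact_force: [0.1, -0.8, -1.0]
opening: 0.0853
grip_force: 0.0
```

```bash
python3 rest.py w4;python3 - <<'E'
from h import *
z=np.load('pics/wrist.npz');P=cloud('wrist',z['d'],z['p'],z['q']);d=z['d']
m=(d>0)&(P[...,2]>.1)&(P[...,2]<.12)&(np.hypot(P[...,0]-.433,P[...,1]+.322)<.04)
q=P[m][:,:2].astype(np.float32);print(m.sum(),cv2.minEnclosingCircle(q),P[m][:,2].mean())
E
```

```text
px [ 310  130  184   71 3485] rect [ 603.1 -316.1] [ 60.4 211.4] 82.4 circ [ 0.5993 -0.3153] 0.0712 z 0.0073
px [227 143  59  48 912] rect [ 433.6 -316.4] [55.8 68.8] 87.3 circ [ 0.4329 -0.3224] 0.0305 z 0.0075
px [ 219  289   56   51 1400] rect [ 417.4 -527.5] [86.  73.5] 85.3 circ [ 0.4179 -0.5221] 0.0284 z 0.006
px [417 366  17  18 140] rect [ 675.8 -620.2] [32.3  7.5] 56.1 circ [ 0.6906 -0.6291] 0.02 z 0.0152
[ 0.43344574 -0.32302416  0.19032482] 12.875
1867 ((0.4322083592414856, -0.32212409377098083), 0.020434068515896797) 0.10929997780800073
```

View pics/w4.png

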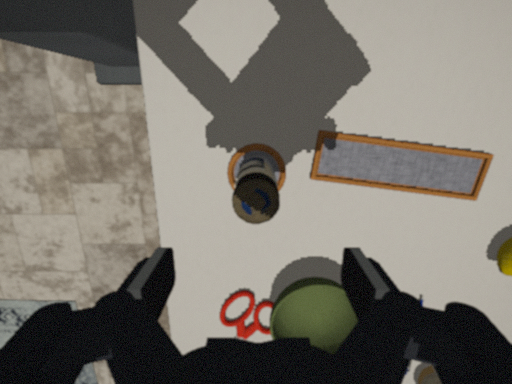

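The spice jar stands centred in the small rest (ring at (257,168), cap at (257,197), top at 0.109). Next is the wide jar.

{"api": "play_rows", "payload": {"increments": [[16,0,0,0,0,0],[35,-1,0,0,0,0],[35,-1,0,0,0,0],[35,-1,0,0,0,0],[35,-1,0,0,0,0],[35,-1,0,0,0,0],[20,0,0,0,0,0],[0,0,0,0,0,0],[0,0,0,0,0,0]]}}

```text
t: 14.05
position: [0.4269, -0.1114, 0.1879]
tcp_rot: [0.706, 0.708, -0.0, -0.0]
contact_force: [-0.1, 0.4, 0.2]
opening: 0.0852
grip_force: 0.0
```

{"api": "play_rows", "payload": {"increments": [[0,0,15,0,0,0],[0,0,25,0,0,0],[0,0,25,0,0,0],[0,0,20,0,0,0],[0,0,0,0,0,0]]}}

```text
t: 14.68
position: [0.4262, -0.1117, 0.1021]
tcp_rot: [0.707, 0.708, -0.001, -0.001]
contact_force: [-0.6, 0.8, -0.2]
opening: 0.0857
grip_force: 0.0
```

{"api": "play_rows", "payload": {"increments": [[0,2,5,0,0,0],[0,0,15,0,0,0],[0,0,15,0,0,0],[0,0,12,0,0,0],[0,0,8,0,0,0],[0,0,0,0,0,0]]}}

```text
t: 15.42
position: [0.4291, -0.1114, 0.048]
tcp_rot: [0.706, 0.708, -0.0, -0.0]
contact_force: [-0.4, 0.3, 0.6]
opening: 0.0857
grip_force: 0.0
```

{"api": "play_rows", "payload": {"increments": [[0,0,0,0,0,0],[0,0,0,0,0,0],[0,0,0,0,0,0],[0,0,0,0,0,0],[0,0,0,0,0,0],[0,0,0,0,0,0],[0,0,0,0,0,0]], "hand": 0, "newtons": 50}}

```text
t: 16.3
position: [0.4294, -0.1115, 0.0489]
tcp_rot: [0.706, 0.708, 0.0, 0.0]
contact_force: [-2.3, 0.5, 9.2]
opening: 0.062
grip_force: 52.1
```

{"api": "play_rows", "payload": {"increments": [[0,0,-10,0,0,0],[0,0,-20,0,0,0],[0,0,-20,0,0,0],[0,0,-10,0,0,0],[0,0,0,0,0,0]]}}

```text
t: 16.92
position: [0.4296, -0.1115, 0.109]
tcp_rot: [0.706, 0.708, 0.0, 0.001]
contact_force: [0.6, -1.0, -3.9]
opening: 0.0616
grip_force: 55.7
```

{"api": "play_rows", "payload": {"increments": [[1.5,15,0,0,0,0],[3,30,0,0,0,0],[3,35,0,0,0,0],[3,35,0,0,0,0],[3,30,0,0,0,0],[1,12.5,0,0,0,0],[0,0,0,0,0,0],[0,0,0,0,0,0]]}}

```text
t: 17.92
position: [0.5854, -0.0964, 0.1078]
tcp_rot: [0.706, 0.708, -0.0, -0.001]
contact_force: [-1.1, -0.2, -4.5]
opening: 0.0617
grip_force: 55.9
```

{"api": "play_rows", "payload": {"increments": [[0,0,10,0,0,0],[0,0,15,0,0,0],[0,0,12,0,0,0],[0,0,8,0,0,0],[0,0,0,0,0,0],[0,0,0,0,0,0]]}}

```text
t: 18.68
position: [0.5869, -0.0966, 0.0635]
tcp_rot: [0.706, 0.708, 0.0, 0.0]
contact_force: [0.3, 0.7, -3.4]
opening: 0.0619
grip_force: 56.0
```

{"api": "play_rows", "payload": {"increments": [[0,0,3,0,0,0],[0,0,3,0,0,0],[0,0,3,0,0,0],[0,0,0,0,0,0],[0,0,0,0,0,0]]}}

```text
t: 19.3
position: [0.5867, -0.0965, 0.0543]
tcp_rot: [0.706, 0.708, -0.0, -0.0]
contact_force: [-0.3, 0.4, -4.1]
opening: 0.0618
grip_force: 56.0
```

{"api": "play_rows", "payload": {"increments": [[0,0,0,0,0,0],[0,0,0,0,0,0],[0,0,0,0,0,0],[0,0,0,0,0,0],[0,0,0,0,0,0],[0,0,0,0,0,0]], "hand": 1}}

```text
t: 20.05
position: [0.5867, -0.0965, 0.0543]
tcp_rot: [0.706, 0.708, -0.0, -0.0]
contact_force: [0.3, 0.6, -0.0]
opening: 0.0857
grip_force: 0.0
```

{"api": "play_rows", "payload": {"increments": [[0,0,-10,0,0,0],[0,0,-20,0,0,0],[0,0,-30,0,0,0],[0,0,-30,0,0,0],[0,0,-30,0,0,0],[0,0,-15,0,0,0],[0,0,0,0,0,0]]}}

```text
t: 20.92
position: [0.5872, -0.0967, 0.1902]
tcp_rot: [0.706, 0.708, 0.001, 0.001]
contact_force: [0.1, 0.4, 0.1]
opening: 0.0853
grip_force: 0.0
```

```bash
python3 rest.py w5;python3 - <<'E'
from h import *
z=np.load('pics/wrist.npz');P=cloud('wrist',z['d'],z['p'],z['q']);d=z['d']
m=(d>0)&(P[...,2]>.09)&(P[...,2]<.11)&(np.hypot(P[...,0]-.587,P[...,1]+.0975)<.05)
q=P[m][:,:2].astype(np.float32);print(m.sum(),cv2.minEnclosingCircle(q),P[m][:,2].mean())
E
```

```text
px [ 234    0   99   43 1466] rect [614.9  66.8] [96.5 37.4] 9.7 circ [0.6104 0.0862] 0.0444 z 0.0074
px [ 218  134   79   58 1134] rect [590.1 -83. ] [62.9 93.5] 82.1 circ [ 0.5877 -0.0965] 0.0417 z 0.0075
px [ 380  189  132   86 1996] rect [ 791.8 -138.9] [174.2  94.9] 42.2 circ [ 0.8131 -0.1689] 0.0676 z 0.0138
px [ 192  299  149   52 2176] rect [ 600.5 -319.3] [ 69.2 206.6] 82.1 circ [ 0.598  -0.3316] 0.0763 z 0.0065
px [158 313  14  25 194] rect [ 461.3 -315.4] [12.6 40.8] 24.3 circ [ 0.4561 -0.3141] 0.0115 z 0.0065
[ 0.58719335 -0.0966825   0.19023443] 20.925
3979 ((0.5849723219871521, -0.09658202528953552), 0.03169311210513115) 0.09790952184228899
```

The wide jar is seated: lid top at 0.098, centred within 3 mm. I move towards the tin and look.

{"api": "play_rows", "payload": {"increments": [[15,0,-20,0,0,0],[35,0,-20,0,0,0],[35,0,0,0,0,0],[35,0,0,0,0,0],[35,0,0,0,0,0],[35,0,0,0,0,0],[35,0,0,0,0,0],[35,-5,0,0,0,0],[35,-5,0,0,0,0],[35,-5,0,0,0,0],[35,-5,0,0,0,0],[15,0,0,0,0,0],[0,0,0,0,0,0],[0,0,0,0,0,0]]}}

```text
t: 22.72
position: [0.5659, 0.2823, 0.2288]
tcp_rot: [0.706, 0.708, -0.0, -0.0]
contact_force: [0.4, -0.3, -0.5]
opening: 0.0855
grip_force: 0.0
```

```bash
python3 rest.py w6;python3 - <<'E'
from h import *
z=np.load('pics/wrist.npz');P=cloud('wrist',z['d'],z['p'],z['q']);d=z['d']
for n,c,lo,hi,rad in[('tin',(.57,.318),.015,.035,.08),('peel',(.4,.3),.006,.03,.11)]:
    m=(d>0)&(P[...,2]>lo)&(P[...,2]<hi)&(abs(P[...,0]-c[0])<rad)&(abs(P[...,1]-c[1])<min(rad,.07))
    k=cv2.connectedComponentsWithStats(m.astype(np.uint8));i=1+np.argmax(k[2][1:,4]);m=k[1]==i
    b=cv2.minAreaRect(P[m][:,:2].astype(np.float32)*1000);print(n,k[2][i],b,P[m][:,2].mean())
E
```

```text
px [ 244  231   77   90 1706] rect [605.5 111.2] [ 94.5 144. ] 10.8 circ [0.6043 0.1167] 0.0618 z 0.0072
[0.56587302 0.28230845 0.22881582] 22.725
tin [ 230   92   66   93 4392] ((571.0386352539062, 317.8110046386719), (104.70311737060547, 62.86802673339844), 72.54427337646484) 0.02255760866308624
peel [ 109  144   85   20 1467] ((431.18939208984375, 299.3963623046875), (107.72940063476562, 24.132598876953125), 0.4778578579425812) 0.014418039334292154
```

View pics/w6.png

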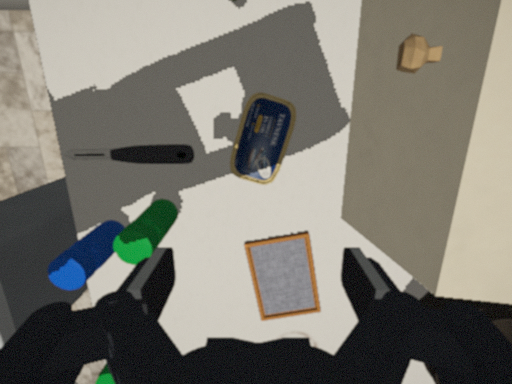

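The wrist view shows the tin at (263,138), long axis 72.5°, centre (0.571,0.318), and the peeler at (130,154), centre about (0.400,0.299). The oblong rest is at (283,276). I turn to the tin and move over it.

{"api": "play_rows", "payload": {"increments": [[12,1,0,0,0,0],[12,2,20,0,0,0],[11.5,2,30,0,0,0],[0,0,30,0,0,6],[0,0,30,0,0,6],[0,0,25,0,0,5.5],[0,0,20,0,0,0],[0,0,0,0,0,0],[0,0,0,0,0,0]]}}

```text
t: 23.9
position: [0.5712, 0.3192, 0.0748]
tcp_rot: [0.805, 0.593, 0.0, 0.0]
contact_force: [-0.5, -0.2, -0.1]
opening: 0.0857
grip_force: 0.0
```

```bash
cat > st.py <<'E'
from h import *
import sys
o=r.get_obs();M=R.from_quat(o['tcp_rot']).as_matrix();t=np.array([float(a) for a in sys.argv[1:4]])
print('yaw_y',np.degrees(np.arctan2(M[1,1],M[0,1])),'z',M[:,2].round(4),'tool mm',((t-o['position'])@M*1000).round(1))
E
python3 st.py .571 .318 .006
```

```text
yaw_y -17.297003848681026 z [ 7.e-04  3.e-04 -1.e+00] tool mm [-1.3  0.2 68.8]
```

{"api": "play_rows", "payload": {"increments": [[-1,0,15,0,0,0],[0,0,20,0,0,0],[0,0,15,0,0,0],[0,0,10,0,0,0],[0,0,6,0,0,0],[0,0,0,0,0,0],[0,0,0,0,0,0]]}}

```text
t: 24.78
position: [0.5708, 0.3181, 0.0087]
tcp_rot: [0.806, 0.592, 0.0, 0.0]
contact_force: [0.5, 0.2, 0.4]
opening: 0.0853
grip_force: 0.0
```

{"api": "play_rows", "payload": {"increments": [[0,0,0,0,0,0],[0,0,0,0,0,0],[0,0,0,0,0,0],[0,0,0,0,0,0],[0,0,0,0,0,0],[0,0,0,0,0,0],[0,0,0,0,0,0]], "hand": 0, "newtons": 45}}

```text
t: 25.65
position: [0.5707, 0.3181, 0.0092]
tcp_rot: [0.806, 0.592, 0.0, 0.0]
contact_force: [-2.4, -0.5, 9.1]
opening: 0.059
grip_force: 46.5
```

{"api": "play_rows", "payload": {"increments": [[0,0,-10,0,0,0],[0,0,-25,0,0,0],[0,0,-30,0,0,0],[0,0,-25,0,0,0],[0,0,-10,0,0,0],[0,0,0,0,0,0],[0,0,0,0,0,0]]}}

```text
t: 26.52
position: [0.5699, 0.3177, 0.1073]
tcp_rot: [0.806, 0.592, -0.001, -0.0]
contact_force: [-0.1, 0.3, -1.4]
opening: 0.0588
grip_force: 48.8
```

```bash
python3 st.py .6045 .1145 .1; python3 rest.py w7
```

```text
yaw_y -17.37626676963629 z [-1.3e-03 -6.0e-04 -1.0e+00] tool mm [-183.6   93.7    7.4]
px [379 344  27  40 401] rect [648.3  85.5] [20.4 71.9] 9.0 circ [0.6412 0.0854] 0.0214 z 0.007
[0.56991237 0.31768118 0.1073079 ] 26.525
```

{"api": "play_rows", "payload": {"increments": [[-10,5,0,0,0,0],[-25,13,0,0,0,0],[-25,13,0,0,0,0],[-20,10,0,0,0,0],[0,0,0,0,0,-7],[0,0,0,0,0,-7],[0,0,0,0,0,-7],[0,0,0,0,0,-7],[0,0,0,0,0,0],[0,0,0,0,0,0]]}}

```text
t: 27.82
position: [0.5857, 0.2291, 0.1082]
tcp_rot: [0.64, 0.769, -0.0, -0.0]
contact_force: [-0.3, 1.1, -1.6]
opening: 0.0586
grip_force: 48.8
```

```bash
python3 st.py .6045 .1145 .1; python3 rest.py w8
```

```text
yaw_y 10.452891495729366 z [-2.e-04 -0.e+00 -1.e+00] tool mm [-116.1   -2.3    8.2]
[0.58571782 0.22909802 0.10820382] 27.825
```

View pics/w8.png

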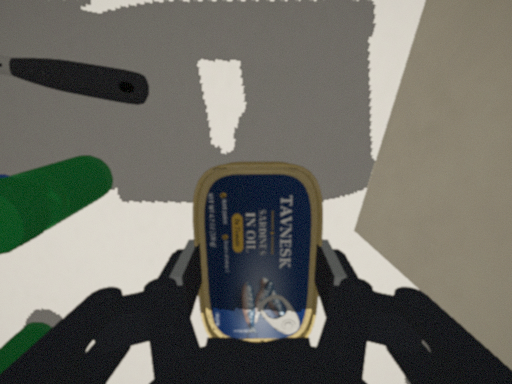

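The tin is held level and square, label at (258,250). I refine the oblong rest from the w6 picture by casting its rim pixels onto z = 0.01.

```bash
python3 - <<'E'
from h import *
m=r.camera_model('wrist');K=m['mtx'];H=m['hand_eye']
def fit(f,p,q,box):
    im=cv2.imread(f);hsv=cv2.cvtColor(im,cv2.COLOR_BGR2HSV)
    mk=(hsv[...,0]<20)&(hsv[...,1]>110);x0,y0,x1,y1=box
    w=np.zeros_like(mk);w[y0:y1,x0:x1]=1;vv,uu=np.nonzero(mk&w)
    M=R.from_quat(q).as_matrix();a=np.c_[(uu-K[0,2])/K[0,0],(vv-K[1,2])/K[1,1],np.ones(len(uu))]@(M@H[:3,:3]).T
    C=M@H[:3,3]+p;g=C+a*((.01-C[2])/a[:,2])[:,None]
    b=cv2.minAreaRect(g[:,:2].astype(np.float32)*1000);print(f,len(g),b)
s=np.sqrt(.5)
fit('pics/w6.png',np.array([.5659,.2823,.2288]),[.706,.708,0,0],(236,222,330,324))
fit('pics/w4.png',np.array([.4334,-.3230,.1903]),[.706,.708,0,.001],(300,120,500,205))
E
python3 st.py .6045 .1145 .1
```

```text
pics/w6.png 1092 ((604.2820434570312, 118.22711181640625), (89.44642639160156, 133.4469757080078), 10.876408576965332)
pics/w4.png 2531 ((597.0955810546875, -313.49285888671875), (55.62793731689453, 200.2571563720703), 82.50432586669922)
yaw_y 10.481429112347547 z [-2.e-04 -1.e-04 -1.e+00] tool mm [-116.2   -2.4    8.2]
```

{"api": "play_rows", "payload": {"increments": [[-13,0,0,0,0,0],[-28,-1,0,0,0,0],[-30,-1,0,0,0,0],[-28,0,0,0,0,0],[-14,0,0,0,0,0],[0,0,0,0,0,0],[0,0,0,0,0,0]]}}

```text
t: 28.75
position: [0.6045, 0.1185, 0.1083]
tcp_rot: [0.639, 0.77, 0.0, -0.0]
contact_force: [0.1, 0.5, -1.8]
opening: 0.0587
grip_force: 48.8
```

{"api": "play_rows", "payload": {"increments": [[0,0,10,0,0,0],[0,0,20,0,0,0],[0,0,20,0,0,0],[0,0,15,0,0,0],[0,0,5,0,0,0],[0,0,0,0,0,0],[0,0,0,0,0,0]]}}

```text
t: 29.62
position: [0.605, 0.118, 0.0389]
tcp_rot: [0.639, 0.77, 0.0, 0.0]
contact_force: [-0.2, 0.5, -1.0]
opening: 0.0586
grip_force: 48.8
```

```bash
python3 st.py .6043 .118 .0145
```

```text
yaw_y 10.623915700325785 z [ 9.e-04  1.e-04 -1.e+00] tool mm [ 0.1 -0.8 24.4]
```

{"api": "play_rows", "payload": {"increments": [[0,0,8,0,0,0],[0,0,7,0,0,0],[0,0,5,0,0,0],[0,0,3,0,0,0],[0,0,0,0,0,0],[0,0,0,0,0,0]]}}

```text
t: 30.38
position: [0.6047, 0.1179, 0.0154]
tcp_rot: [0.639, 0.77, 0.0, 0.0]
contact_force: [-0.7, -0.4, -1.2]
opening: 0.0588
grip_force: 48.8
```

{"api": "play_rows", "payload": {"increments": [[0,0,0,0,0,0],[0,0,0,0,0,0],[0,0,0,0,0,0],[0,0,0,0,0,0],[0,0,0,0,0,0],[0,0,0,0,0,0]], "hand": 1}}

```text
t: 31.12
position: [0.6046, 0.1179, 0.0153]
tcp_rot: [0.639, 0.77, -0.0, 0.0]
contact_force: [-0.8, 0.4, -0.4]
opening: 0.0854
grip_force: 0.0
```

{"api": "play_rows", "payload": {"increments": [[0,0,-10,0,0,0],[0,0,-25,0,0,0],[0,0,-35,0,0,0],[0,0,-40,0,0,0],[0,0,-40,0,0,0],[0,0,-25,0,0,0],[0,0,-10,0,0,0],[0,0,0,0,0,0],[0,0,0,0,0,0]]}}

```text
t: 32.25
position: [0.6039, 0.1179, 0.1992]
tcp_rot: [0.639, 0.77, -0.001, -0.001]
contact_force: [-0.9, -0.7, -0.6]
opening: 0.0855
grip_force: 0.0
```

```bash
python3 st.py .4 .2994 .2; python3 rest.py w9;python3 - <<'E'
from h import *
z=np.load('pics/wrist.npz');P=cloud('wrist',z['d'],z['p'],z['q']);d=z['d']
m=(d>0)&(P[...,2]>.018)&(P[...,2]<.04)&(np.hypot(P[...,0]-.604,P[...,1]-.118)<.09)
b=cv2.minAreaRect(P[m][:,:2].astype(np.float32)*1000);print(b,np.percentile(P[m][:,2],[5,50,95]))
E
```

```text
yaw_y 10.626145581467961 z [-1.7e-03 -2.0e-04 -1.0e+00] tool mm [ 216.  -167.    -0.5]
px [ 215  116   84  111 2704] rect [604.4 112.8] [ 97.1 138.5] 10.7 circ [0.6042 0.1161] 0.0609 z 0.0074
px [186 286  65  53 904] rect [589.  -92.1] [83.5 93.6] 83.7 circ [ 0.5877 -0.0959] 0.0423 z 0.0068
px [322 342  19  14 185] rect [ 756.9 -116.3] [27.1 11.3] 23.8 circ [ 0.7574 -0.1205] 0.0079 z 0.011
[0.60392562 0.11786003 0.19915157] 32.25
((605.01953125, 117.41673278808594), (62.5216064453125, 105.0731430053711), 11.87971019744873) [0.02600837 0.02739803 0.02972214]
```

View pics/w9.png

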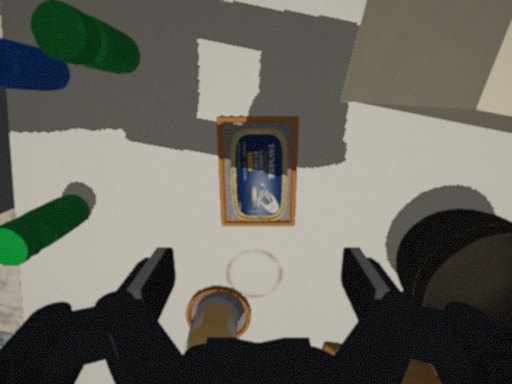

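The tin lies inside the rim (tin at (259,175), ring around it, top about 0.03). Now I move to the peeler.

{"api": "play_rows", "payload": {"increments": [[16,-12,0,0,0,0],[33,-26,0,0,0,0],[34,-26,0,0,0,0],[34,-26,0,0,0,0],[34,-26,0,0,0,0],[33,-26,0,0,0,0],[20,-15,0,0,0,0],[12,-10,0,0,0,0],[0,0,0,0,0,-8],[0,0,0,0,0,-8],[0,0,0,0,0,-8],[0,0,0,0,0,-8],[0,0,0,0,0,-8],[0,0,0,0,0,-8],[0,0,0,0,0,-8],[0,0,0,0,0,-8],[0,0,0,0,0,-8],[0,0,0,0,0,-8],[0,0,0,0,0,0],[0,0,0,0,0,0]], "hand": 0.5}}

```text
t: 34.8
position: [0.4005, 0.2993, 0.2002]
tcp_rot: [-0.004, 1.0, -0.0, -0.0]
contact_force: [-0.4, 0.4, -0.2]
opening: 0.0429
grip_force: 0.0
```

```bash
python3 st.py .4 .2994 .006
python3 - <<'E'
from h import *
im,d,o=grab('wrist');P=cloud('wrist',d,o['position'],o['tcp_rot'])
m=(d>0)&(P[...,2]>.005)&(P[...,2]<.025)&(abs(P[...,0]-.4)<.11)&(abs(P[...,1]-.3)<.03)
b=cv2.minAreaRect(P[m][:,:2].astype(np.float32)*1000);print(b,m.sum(),o['opening']);cv2.imwrite('pics/w10.png',im)
E
```

```text
yaw_y 90.4280351868702 z [-2.e-04 -2.e-04 -1.e+00] tool mm [4.000e-01 1.000e-01 1.942e+02]
((405.1705627441406, 297.51483154296875), (159.33245849609375, 23.835792541503906), 0.7641055583953857) 1599 0.042930588819993495
```

View pics/w10.png

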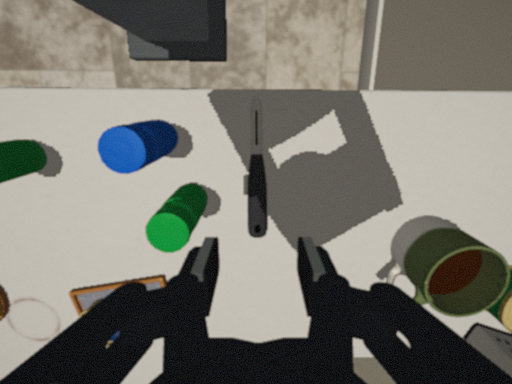

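The peeler runs from (257,97) to (258,235), square to the fingers and midway between them. I go down and grip.

{"api": "play_rows", "payload": {"increments": [[0,-1,20,0,0,0],[0,0,30,0,0,0],[0,0,35,0,0,0],[0,0,35,0,0,0],[0,0,30,0,0,0],[0,0,20,0,0,0],[0,0,12,0,0,0],[0,0,8,0,0,0],[0,0,0,0,0,0],[0,0,0,0,0,0]]}}

```text
t: 36.1
position: [0.401, 0.2987, 0.0109]
tcp_rot: [-0.005, 1.0, 0.0, 0.0]
contact_force: [-0.3, -0.2, 0.3]
opening: 0.0423
grip_force: 0.0
```

```bash
python3 st.py .4 .2985 .006
```

```text
yaw_y 90.6151420245166 z [ 7.e-04  5.e-04 -1.e+00] tool mm [ 1.  -0.2  4.9]
```

{"api": "play_rows", "payload": {"increments": [[0,0,2,0,0,0],[0,0,2.5,0,0,0],[0,0,0,0,0,0]]}}

```text
t: 36.48
position: [0.4005, 0.2984, 0.0057]
tcp_rot: [-0.005, 1.0, -0.0, -0.0]
contact_force: [0.2, -0.1, 0.3]
opening: 0.0429
grip_force: 0.0
```

{"api": "play_rows", "payload": {"increments": [[0,0,0,0,0,0],[0,0,0,0,0,0],[0,0,0,0,0,0],[0,0,0,0,0,0],[0,0,0,0,0,0],[0,0,0,0,0,0]], "hand": 0, "newtons": 40}}

```text
t: 37.22
position: [0.4006, 0.2985, 0.006]
tcp_rot: [-0.005, 1.0, 0.0, 0.0]
contact_force: [-1.4, -1.1, 5.5]
opening: 0.0238
grip_force: 39.6
```

{"api": "play_rows", "payload": {"increments": [[0,0,-10,0,0,0],[0,0,-25,0,0,0],[0,0,-35,0,0,0],[0,0,-40,0,0,0],[0,0,-40,0,0,0],[0,0,-25,0,0,0],[0,0,-10,0,0,0],[0,0,0,0,0,0],[0,0,0,0,0,0]]}}

```text
t: 38.35
position: [0.4001, 0.2981, 0.1898]
tcp_rot: [-0.005, 1.0, -0.0, -0.001]
contact_force: [0.9, -0.1, -2.0]
opening: 0.0238
grip_force: 39.6
```

```bash
python3 st.py .5971 -.3135 .19
python3 - <<'E'
from h import *
im,d,o=grab('wrist');P=cloud('wrist',d,o['position'],o['tcp_rot'])
cv2.imwrite('pics/w11.png',im);p=o['position']
m=(d>0)&(abs(P[...,1]-p[1])<.03)&(abs(P[...,0]-p[0])<.11)&(P[...,2]>p[2]-.03)&(P[...,2]<p[2]+.02)
q=P[m]-p;b=cv2.minAreaRect(q[:,:2].astype(np.float32)*1000);print(b,m.sum());print('pitch fit',np.linalg.lstsq(np.c_[q[:,0],np.ones(len(q))],q[:,2],rcond=None)[0])
E
```

```text
yaw_y 90.62311508804622 z [-1.3e-03 -9.0e-04 -1.0e+00] tool mm [-1.903e+02 -6.137e+02  1.000e-01]
((-13.75729751586914, 1.4047164916992188), (49.827781677246094, 139.6995391845703), 78.14630889892578) 8950
pitch fit [0.13147675 0.00604955]
```

View pics/w11.png

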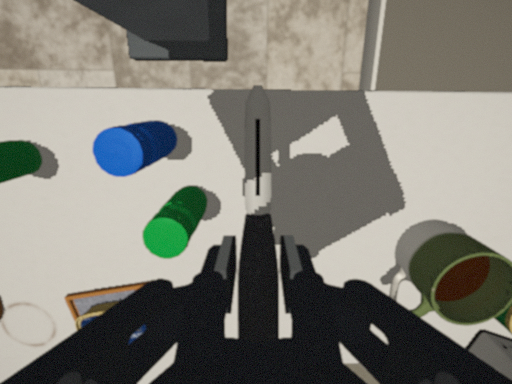

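The peeler is held straight along the tool (tip (257,90), grip (258,260)). I swing across drawn in, then reach out to the slim rest.

{"api": "play_rows", "payload": {"increments": [[-3,-16,0,0,0,0],[-3,-34,0,0,0,0],[-3,-35,0,0,0,0],[-3,-35,0,0,0,0],[-3,-35,0,0,0,0],[-3,-35,0,0,0,0],[-3,-35,0,0,0,0],[-3,-35,0,0,0,0],[-3,-35,0,0,0,0],[-3,-35,0,0,0,0],[-3,-35,0,0,0,0],[-3,-35,0,0,0,0],[-3,-35,0,0,0,0],[-3,-35,0,0,0,0],[-3,-35,0,0,0,0],[-3,-35,0,0,0,0],[-2,-34,0,0,0,0],[0,-34,0,0,0,0],[0,0,0,0,0,4],[0,0,0,0,0,4]]}}

```text
t: 40.9
position: [0.456, -0.3098, 0.19]
tcp_rot: [0.066, 0.998, 0.0, -0.001]
contact_force: [0.0, -0.5, -0.5]
opening: 0.024
grip_force: 39.6
```

```bash
python3 st.py .5971 -.3135 .19
```

```text
yaw_y 82.42721796081774 z [-1.3e-03  8.0e-04 -1.0e+00] tool mm [-140.4   15.    -0.2]
```

{"api": "play_rows", "payload": {"increments": [[-15,2,0,0,0,0],[-30,3,0,0,0,0],[-30,3,0,0,0,0],[-30,3,0,0,0,0],[-25,3,0,0,0,0],[-10,1,0,0,0,0],[0,0,0,0,0,0],[0,0,25,0,0,0],[0,0,35,0,0,0],[0,0,35,0,0,0],[0,0,25,0,0,0],[0,0,15,0,0,0],[0,0,0,0,0,0],[0,0,0,0,0,0]]}}

```text
t: 42.65
position: [0.5985, -0.3125, 0.0569]
tcp_rot: [0.064, 0.998, -0.0, 0.001]
contact_force: [0.9, -1.0, -0.8]
opening: 0.0239
grip_force: 39.6
```

```bash
python3 st.py .5971 -.3135 .0115
python3 - <<'E'
from h import *
im,d,o=grab('wrist');cv2.imwrite('pics/w12.png',im)
E
```

```text
yaw_y 82.6227728019244 z [ 1.2e-03 -7.0e-04 -1.0e+00] tool mm [ 1.3 -1.2 45.4]
```

View pics/w12.png

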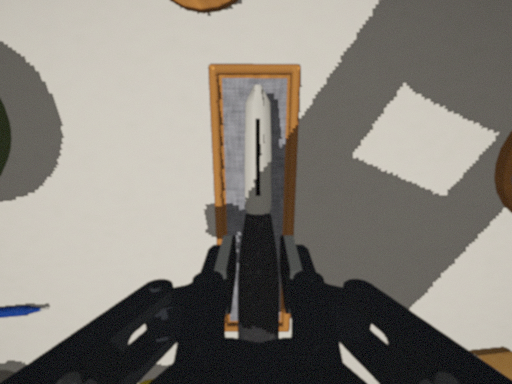

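The peeler (tip (257,90)) lines up over the slim recess (rim from (212,68) to (298,68)). I lower it.

{"api": "play_rows", "payload": {"increments": [[1,-1,12,0,0,0],[0,0,12,0,0,0],[0,0,8,0,0,0],[0,0,5,0,0,0],[0,0,3,0,0,0],[0,0,2,0,0,0],[0,0,0,0,0,0],[0,0,0,0,0,0]]}}

```text
t: 43.7
position: [0.5971, -0.313, 0.0141]
tcp_rot: [0.064, 0.998, -0.0, 0.0]
contact_force: [-0.4, 1.2, -1.5]
opening: 0.024
grip_force: 39.6
```

```bash
python3 st.py .5971 -.3135 .0115
```

```text
yaw_y 82.62672024999144 z [ 4.e-04 -2.e-04 -1.e+00] tool mm [-0.1 -0.5  2.6]
```

{"api": "play_rows", "payload": {"increments": [[0,0,2,0,0,0],[0,0,0,0,0,0],[0,0,0,0,0,0]]}}

```text
t: 44.08
position: [0.5969, -0.3129, 0.0118]
tcp_rot: [0.064, 0.998, -0.0, -0.0]
contact_force: [-0.0, 0.3, -0.7]
opening: 0.0237
grip_force: 39.6
```

{"api": "play_rows", "payload": {"increments": [[0,0,0,0,0,0],[0,0,0,0,0,0],[0,0,0,0,0,0],[0,0,0,0,0,0],[0,0,0,0,0,0],[0,0,0,0,0,0]], "hand": 1}}

```text
t: 44.82
position: [0.5969, -0.3129, 0.0118]
tcp_rot: [0.064, 0.998, -0.0, -0.0]
contact_force: [0.6, 0.6, 0.6]
opening: 0.0852
grip_force: 0.0
```

{"api": "play_rows", "payload": {"increments": [[0,0,-10,0,0,0],[0,0,-25,0,0,0],[0,0,-35,0,0,0],[0,0,-40,0,0,0],[10,0,-40,0,0,0],[30,0,-25,0,0,0],[40,0,-10,0,0,0],[30,0,0,0,0,0],[10,0,0,0,0,0],[0,0,0,0,0,0],[0,0,0,0,0,0]]}}

```text
t: 46.2
position: [0.4789, -0.2978, 0.1969]
tcp_rot: [0.064, 0.998, -0.0, 0.0]
contact_force: [-0.1, 0.1, -0.8]
opening: 0.0854
grip_force: 0.0
```

Run:
```python
from h import *
im,d,o=grab('wrist');cv2.imwrite('pics/w13.png',im)
im,d,o=grab('top');P=cloud('top',d)
cv2.imwrite('pics/top2.png',cv2.resize(im[120:240,80:440],(800,267),interpolation=cv2.INTER_CUBIC))
m=(P[...,2]>.014)&(P[...,2]<.035)&(abs(P[...,0]-.595)<.11)&(abs(P[...,1]+.312)<.04)
b=cv2.minAreaRect(P[m][:,:2].astype(np.float32)*1000);print(b,m.sum(),np.percentile(P[m][:,2],[10,50,90]))
```

```text
((598.5306396484375, -312.127197265625), (54.2098503112793, 193.49819946289062), 84.59501647949219) 152 [0.0150907  0.01913643 0.02345816]
```

View pics/top2.png

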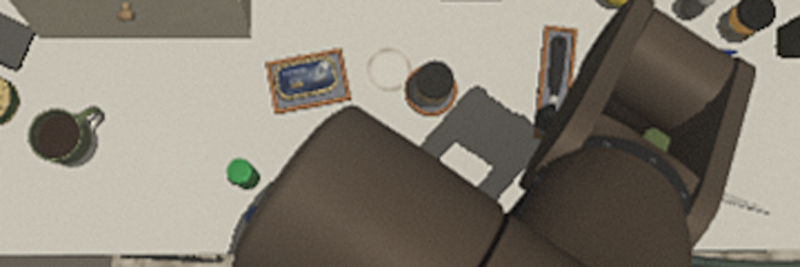

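{"api": "play_rows", "payload": {"increments": [[-20,0,0,0,0,0],[-40,0,0,0,0,0],[-40,0,0,0,0,0],[-20,0,0,0,0,0],[0,0,0,0,0,0],[0,0,0,0,0,0]]}}

```text
t: 47.05
position: [0.5963, -0.3126, 0.1963]
tcp_rot: [0.064, 0.998, 0.0, -0.001]
contact_force: [-0.8, 0.7, -0.1]
opening: 0.0854
grip_force: 0.0
```

Run:
```python
from h import *
im,d,o=grab('wrist');P=cloud('wrist',d,o['position'],o['tcp_rot']);cv2.imwrite('pics/w14.png',im)
c=np.array([.5971,-.3135]);u=np.array([np.cos(np.radians(-7.5)),np.sin(np.radians(-7.5))]);n=np.array([-u[1],u[0]])
q=P[...,:2]-c;a,b=q@u,q@n
g=cv2.cvtColor(im,cv2.COLOR_BGR2GRAY)
m=(d>0)&(abs(a)<.09)&(abs(b)<.021)&(P[...,2]>.0115)&(P[...,2]<.03)
print(m.sum(),np.percentile(a[m],[.5,99.5]),np.percentile(b[m],[1,50,99]),np.percentile(P[...,2][m],[5,50,95]))
print('handle pitch',np.linalg.lstsq(np.c_[a[m],np.ones(m.sum())],P[...,2][m],rcond=None)[0],cv2.minAreaRect(P[m][:,:2].astype(np.float32)*1000))
```

```text
1574 [-0.02108822  0.08225098] [-0.01050066  0.00035226  0.01237413] [0.01557499 0.01992893 0.02193187]
handle pitch [0.0407124  0.01821891] ((612.0588989257812, -314.10333251953125), (23.35591697692871, 137.6843719482422), 82.1075439453125)
```

View pics/w14.png

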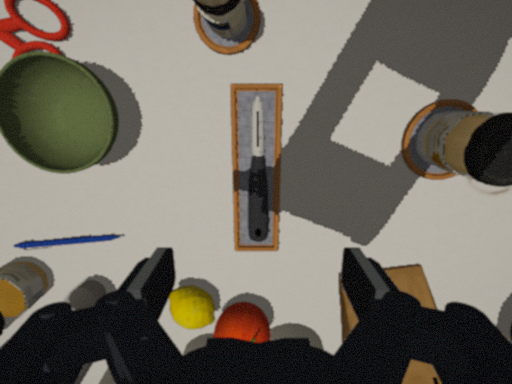

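The peeler lies flat inside its recess, from (257,97) to (259,240), and both jars stand in their rings. Handing in.

```bash
python3 -c "
from cell import r
print(r.finish_job())"
```

```text
the job is handed in; nothing more can be done
None
```

All four things are in their rests, let go and checked by camera after placing, and the job was handed in at about 47 s of the 131 s allowed; the hand-in gave no verdict.

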